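Feel along the sealing rib of a compressor cover

TASK

Feel the raised rib on the spring-mounted dark grey compressor cover for burrs: run the fingertips (best with the gripper closed) lightly along the rib from its blue section over the two orange sections to its green section, following the curve so that every coloured section and the bare steel between them is touched in turn. Never press hard or push the floating cover down to its stop, grasp or lift nothing, and leave the loose parts and the compressor body where they are. Finish the program with the fingertips still resting on the green section, holding the cover pressed down by a few millimetres.

Things in the scene. Friction and masses are not known exactly. Their poses are not given: they have to be found in the camera images.
- nest: aluminium base plate 220 x 170 x 20 mm, fixed to the table, origin at the centre of its underside, x along its length; may stand at any yaw. On spring posts above it floats a dark grey two-lobed compressor cover (about 200 x 144 mm, 14 mm thick, top face 54 mm above the table) with a raised steel sealing rib, 10 mm wide and 11 mm high, curving over it in one open line through four coloured sections: blue, orange, orange, green
- cover (a joint): how far the spring-mounted cover is pushed straight down, m: 0 at rest, 0.015 at its hard stop. It yields from about 1 N, plus 0.5 N per mm
- mark_blue (a point): the blue section of the rib, point 1 of 7 in the order of the trace, where the rib starts; painted, 20 mm long, 12 mm wide, standing 1 mm proud of the bare rib; this point is the middle of its top, 66 mm above the table with the cover at rest
- steel_1 (a point): the first bare stretch of the rib, point 2 of 7 in the order of the trace: bare steel between its neighbouring painted sections, about 40 mm along the rib from the middle of each; this point is the middle of its top, 65 mm above the table with the cover at rest
- mark_orange1 (a point): the first orange section of the rib, point 3 of 7 in the order of the trace; painted, 20 mm long, 12 mm wide, standing 1 mm proud of the bare rib; this point is the middle of its top, 66 mm above the table with the cover at rest
- steel_2 (a point): the second bare stretch of the rib, point 4 of 7 in the order of the trace: bare steel between its neighbouring painted sections, about 40 mm along the rib from the middle of each; this point is the middle of its top, 65 mm above the table with the cover at rest
- mark_orange2 (a point): the second orange section of the rib, point 5 of 7 in the order of the trace; painted, 20 mm long, 12 mm wide, standing 1 mm proud of the bare rib; this point is the middle of its top, 66 mm above the table with the cover at rest
- steel_3 (a point): the third bare stretch of the rib, point 6 of 7 in the order of the trace: bare steel between its neighbouring painted sections, about 40 mm along the rib from the middle of each; this point is the middle of its top, 65 mm above the table with the cover at rest
- mark_green (a point): the green section of the rib, point 7 of 7 in the order of the trace, where the rib ends; painted, 20 mm long, 12 mm wide, standing 1 mm proud of the bare rib; this point is the middle of its top, 66 mm above the table with the cover at rest
- housing: compressor body, a metal cylinder with an orange connector, lying in a cradle on a white plate 200 x 160 mm; fixed to the table, 172 mm high in all; origin at the centre of its underside; leave alone
- bushing: brass bushing, 24 diameter x 24 high, standing on the nest base plate (mm); loose, leave alone; origin at the centre of its underside
- bolt: steel bolt standing on its 20 mm head, 36 high, on the nest base plate (mm); loose, leave alone; origin at the centre of its underside
- cap: orange plastic plug, 32 diameter x 22 high, on the table (mm); loose, leave alone; origin at the centre of its underside
- driver: blue-handled screwdriver lying on the table (mm); loose, leave alone; origin at the middle of its 200 mm length, at table height, x towards the tip
- tray: empty blue parts tray, 90 x 130 x 35 high (mm); loose, leave alone; origin at the centre of its underside
- collar: steel collar ring, 44 diameter x 18 high, on the table (mm); loose, leave alone; origin at the centre of its underside
- jar: white jar with black cap, 52 diameter x 70 high (mm); loose, leave alone; origin at the centre of its underside

How it is judged:
By the outcome, as a careful person would: the job done as asked, in the order asked, and still so for the second after the job is handed in, while the arm keeps its last pose, push and grip.
It also fails if it takes over 42 s, if anything falls off the work surface, if the arm or the gripper's body presses on something with over 40 N, if the wrist force passes 120 N, or if a joint passes its speed limit or range.

ROBOT

A 6-joint arm with a two-finger parallel gripper is mounted at the origin on the work surface. World frame = base frame: x ahead of the robot, y to its left, z up, the work surface at z = 0. Lengths are in m, angles in rad, forces in N, time in s.
With the tool pointing down it reaches from about 0.35 to 0.925 m from the base axis. Payload 6.4 kg.
Tool frame: the origin (TCP) lies on the centre line of the jaws, within the pads' length; the fingertips stand ctrl.tips_ahead ahead of it and the grasp point (between the pads) is the TCP (ctrl.tips_ahead is the distance from the TCP to the fingertips, in m); z points along the fingers, y is the direction in which the jaws open and shut (so a half turn about z gives the same grasp; the last joint's range is limited). The gripper opens to 85 mm and grips with 20 to 120 N. Pads are 22 mm wide; open, the fingers measure 114 mm over their backs; the gripper's body (76 mm by 85 mm) begins 54 mm behind the grasp point. The pads swing forward as they close: fully open they stand 13 mm farther back than shut.
Start: joints at [1.012, 0.245, 1.558, -0, 1.339, -0.174], TCP at [0.244, 0.602, 0.25] pointing down, gripper open.
Joint ranges: [-3.13, 3.13], [-1.02, 2.26], [0.13, 2.54], [-0.95, 4.09], [0.21, 2.88], [-2.74, 2.74]. Speed limits (rad/s): [2.57, 2.57, 3.14, 3.14, 3.14, 3.14].

INTERFACE

Orientations are given as a unit quaternion [x, y, z, w].
In Python, from rig import telemetry, viewer, ctrl, models gives the robot as it stands. The module is installed in compiled form; this text tells all that it offers.
- The arm moves only by the shell command python3 -m creep 'ROWS' [OPENING]. ROWS is JSON, a list of rows, each a list of 6 numbers: the shift along the tool's x, y, z normalised to -1 to 1, where 1 is 50 cm, then the turn, a rotation vector about the tool's x, y, z normalised to -1 to 1, where 1 is pi/2 rad. A call has 1 to 20 rows; each row shifts and turns the commanded pose from where the row before left it, along the tool's axes as they then stand; what a row does not reach is not made up. A row lasts 1/8 s, in which the tool goes at most 62.5 mm and 10.7 degrees, less where a joint would pass 70% of its speed; a pose out of reach is approached as far as the arm can. A call with a number of a shift or a turn outside -1 to 1 is refused whole. A call with a gripper value outside its range is refused whole. OPENING is the opening, from 0 (shut) to 1 (fully open), set as the call begins (- or left out, the last holds). The fingers move at their own pace and stop on an object; the grip force is fixed at half the most. Time passes only in rows, so rows that do not move let the fingers close. It gives the time, the measured TCP pose, the force and the opening at its end, in the units of the state.
- telemetry.state(): the state, without advancing time (a new reading comes with each control period).
- viewer.get_image(name): name is "scene" or "top"; returns the picture (420x560x3 uint8, red, green, blue); there is no depth.
- viewer.calibration(name): a dict with "K" (3x3 intrinsics, pixels), "rvec" (rotation vector, rad) and "tvec" (3), from world to camera coordinates, as OpenCV has them. Camera axes: x right, y down, z forward; pixel columns grow to the right and rows downward; lengths in m; the calibration is good to about 2 mm. A picture is of the moment at which its call begins. calibration takes no time and is no camera call.
- ctrl.finish_job(): hands the job in, once; it reports no verdict.
Trained networks look in the newest picture that a camera, given by its name, has taken for a name from the list of things; names that differ only in an ending like _2 or _b are one class to them, and where a whole thing is asked for, a point or a joint stands for the part that bears it (a point fixed in the world has none). Each returns a list of dicts, best first, with "conf" (0 to 1); they miss things now and then, are a little off and sometimes report something else, mostly with a low value. They report only what shows in the picture. A call takes as long as a camera call.
- models.search_frame(target, camera): "rect" ([left, top, right, bottom] in pixels, round what is visible of it).
- models.cut_out(target, camera): "pixels" (420x560 bool, what is visible of it) and "rect" ([left, top, right, bottom] in pixels, round what is visible of it).
The state is a dict: "time": time; "joint_pos": joint angles; "qvel": joint speeds; "joint_efforts": joint torques, N m; "position": TCP position; "orientation": TCP orientation; "contact_force": force on the tool from outside, world axes, zero at the start; "torque": the same for the moment, N m; "opening": finger opening in m.
Only numpy, scipy, OpenCV 4.12 (cv2) and the standard library are available. Lean on these libraries where they do the work, as an engineer would, in place of code of your own. Each camera call takes 0.05 s, during which the arm holds its last target.

## Working session

There is one attempt and no reset: what is moved stays moved. The work goes in short steps, Python scripts to look and compute and a shell command to move; the robot and the scene stay as the last step left them, time stands still between calls to the robot, and variables do not carry over. Pictures are saved under pics/ and viewed, and the job is handed in when it is done.

```bash
mkdir -p pics
python3 - <<'E'
from rig import telemetry, viewer, ctrl, models
import cv2
for n in("scene","top"):
    im=viewer.get_image(n); cv2.imwrite(f"pics/{n}0.png",im[:,:,::-1])
    c=viewer.calibration(n); print(n,c)
print(telemetry.state(), ctrl.tips_ahead)
for t in["mark_blue","mark_orange1","mark_green","nest"]:
    for r in models.search_frame(t,"top")[:3]: print(t,r)
E
```

```text
scene {'K': array([[392.94072017,   0.        , 273.32698746],
       [  0.        , 392.94072017, 207.43869151],
       [  0.        ,   0.        ,   1.        ]]), 'rvec': array([ 0.83716708,  2.47315443, -1.16174042]), 'tvec': array([ 0.44276807, -0.18131741,  1.27717798])}
top {'K': array([[405.45218119,   0.        , 280.53682081],
       [  0.        , 405.45218119, 212.58221022],
       [  0.        ,   0.        ,   1.        ]]), 'rvec': array([ 2.18665149, -2.19527638,  0.06968447]), 'tvec': array([0.01596569, 0.56693698, 0.81668149])}
{'time': 0.1, 'joint_pos': array([ 1.01186763e+00,  2.45759163e-01,  1.55889180e+00, -2.53478701e-05,
        1.33871396e+00, -1.74116196e-01]), 'qvel': array([-0.00085693, -0.00045366, -0.00219381,  0.00071163, -0.00057884,
       -0.00079329]), 'joint_efforts': array([ 3.02894014e-04, -4.30676150e+01, -3.27127969e+01, -1.68467973e-04,
        2.91252189e-03, -3.53462292e-05]), 'position': array([0.24375603, 0.60205439, 0.24928111]), 'orientation': array([ 1.91218349e-01,  9.81547124e-01, -8.31700218e-04, -3.06054058e-04]), 'contact_force': array([ 0.89868889, -0.48391313, -0.17663399]), 'torque': array([ 0.01417206, -0.04174129,  0.03040025]), 'opening': 0.08540205719968536} 0.019
mark_blue {'rect': [110.1, 202.3, 212.3, 274.7], 'conf': 0.55}
mark_blue {'rect': [99.9, 238.9, 115.9, 250.5], 'conf': 0.36}
mark_blue {'rect': [347.6, 186.3, 439.3, 298.7], 'conf': 0.17}
mark_orange1 {'rect': [109.9, 199.8, 211.7, 277.5], 'conf': 0.85}
mark_orange1 {'rect': [99.5, 243.2, 113.8, 247.0], 'conf': 0.54}
mark_green {'rect': [109.7, 199.1, 208.4, 275.9], 'conf': 0.75}
nest {'rect': [104.9, 173.3, 231.1, 294.6], 'conf': 0.57}
nest {'rect': [279.2, 270.6, 294.5, 283.0], 'conf': 0.2}
```

View pics/top0.png

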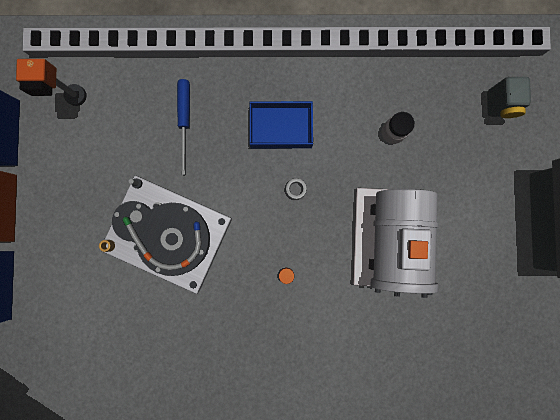

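View pics/scene0.png

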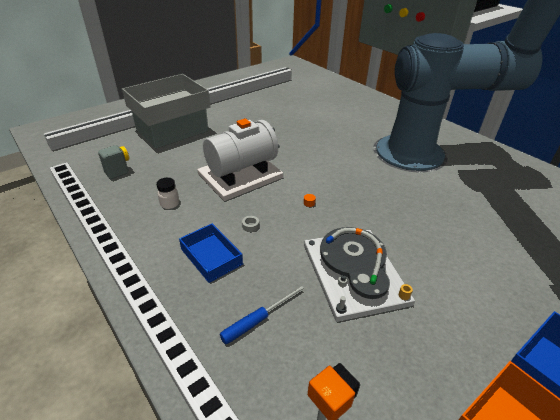

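The nest shows at about (168,235) in top, with the rib running blue (197,227), orange (184,264), orange (148,257), green (126,221). Next I'll measure the rib by colour in both cameras.

```bash
cat > h.py <<'E'
import numpy as np, cv2
from rig import viewer
def cal(n):
    c=viewer.calibration(n); R,_=cv2.Rodrigues(c['rvec']); return c['K'],R,np.array(c['tvec']).ravel()
def back(n,uv,z):
    K,R,t=cal(n); d=R.T@np.linalg.inv(K)@np.array([uv[0],uv[1],1.]); o=-R.T@t
    return o+d*(z-o[2])/d[2]
def proj(n,p):
    K,R,t=cal(n); q=K@(R@np.array(p)+t); return q[:2]/q[2]
E
python3 - <<'E'
from h import *
B={'top':(100,170,240,300),'scene':(300,215,420,325)}
for n,b in B.items():
    im=cv2.imread(f"pics/{n}0.png"); x0,y0,x1,y1=b
    c=im[y0:y1,x0:x1]; cv2.imwrite(f"pics/{n}0z.png",cv2.resize(c,None,fx=5 if n=='scene' else 4.5,fy=5 if n=='scene' else 4.5,interpolation=cv2.INTER_CUBIC))
    h=cv2.cvtColor(c,cv2.COLOR_BGR2HSV)
    for nm,lo,hi in(('blue',100,130),('orange',3,17),('green',45,80)):
        m=cv2.inRange(h,(lo,130,60),(hi,255,255))
        k,l,s,ce=cv2.connectedComponentsWithStats(m)
        for i in range(1,k):
            if s[i,4]>4:
                uv=ce[i]+[x0,y0]; print(n,nm,s[i,4],uv.round(1),back(n,uv,.066).round(4))
E
```

```text
top blue 45 [196.4 225.7] [0.5392 0.1765 0.066 ]
top orange 10 [104.9 240.9] [0.5106 0.3526 0.066 ]
top orange 46 [147.5 255.9] [0.4815 0.2701 0.066 ]
top orange 43 [184.6 263. ] [0.4677 0.1986 0.066 ]
top green 42 [125.9 220.4] [0.55  0.313 0.066]
scene blue 45 [329.3 238.8] [0.545  0.1823 0.066 ]
scene orange 36 [358.1 231.1] [0.4755 0.2034 0.066 ]
scene orange 32 [379.4 250.4] [0.4842 0.2727 0.066 ]
scene green 50 [373.1 278.9] [0.5552 0.3173 0.066 ]
```

```bash
sleep 1
```

```text
(no output)
```

View pics/top0z.png

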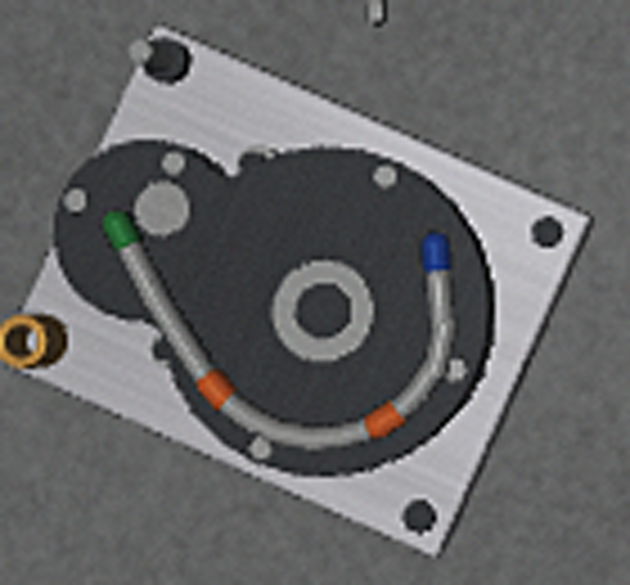

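View pics/scene0z.png

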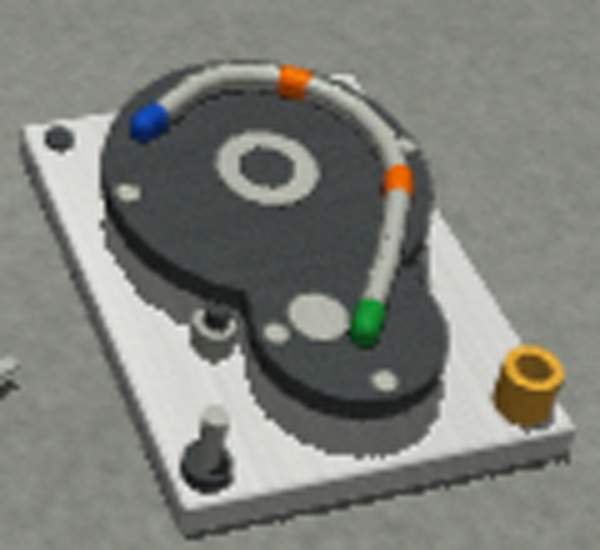

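```bash
cat > fit.py <<'E'
from h import *
from scipy.optimize import least_squares
names=['blue','or1','or2','green']
uv={'top':[[196.4,225.7],[184.6,263],[147.5,255.9],[125.9,220.4]],'scene':[[329.3,238.8],[358.1,231.1],[379.4,250.4],[373.1,278.9]]}
yaw=[0.0,1.25,0.8,0]
P0=np.array([[.540,.178],[.469,.2],[.482,.271],[.552,.314]])
tan=[np.array([-1,.0]),np.array([-.45,.9]),np.array([.55,.83]),np.array([.86,.5])]
def cen(n,p,t):
    t=t/np.linalg.norm(t); s=np.array([-t[1],t[0]])
    pts=[]
    for a in(-10,10):
        for b in(-6,6):
            for z in(.055,.066):
                q=np.array(p)+(t*a+s*b)/1000; pts.append(proj(n,[q[0],q[1],z]))
    h=cv2.convexHull(np.array(pts,np.float32)*1.0); m=cv2.moments(h); return np.array([m['m10']/m['m00'],m['m01']/m['m00']])
out={}
for n in uv:
    out[n]=np.array([least_squares(lambda p:cen(n,p,tan[i])-uv[n][i],P0[i],diff_step=1e-3).x for i in range(4)])
    print(n,out[n].round(4).tolist())
    _,R,t=cal(n); print('cam',-R.T@t)
print('mean',((out['top']+out['scene'])/2).round(4).tolist())
E
python3 fit.py
```

```text
top [[0.5393, 0.1776], [0.4673, 0.1998], [0.4813, 0.2718], [0.5502, 0.3149]]
cam [0.5155489  0.01539681 0.85006668]
scene [[0.5404, 0.1785], [0.4706, 0.1999], [0.4792, 0.2696], [0.5507, 0.3147]]
cam [1.02762685 0.59758139 0.66856765]
mean [[0.5399, 0.1781], [0.469, 0.1998], [0.4802, 0.2707], [0.5505, 0.3148]]
```

Run:
```python
from h import *
z=lambda u,v:(100+u/4.5,170+v/4.5)
for nm,p in dict(s1a=(441,300),s1=(440,350),s1b=(420,395),s2a=(345,435),s2=(305,437),s2b=(250,415),s3a=(190,350),s3=(165,312),s3b=(143,270)).items():
    print(nm,(back('top',z(*p),.065)+[0,.0015,0]).round(4)[:2])
print('ring',back('top',z(323,310),.055))
M=np.array([[.5399,.1781],[.469,.1998],[.4802,.2707],[.5505,.3148]])
# circle fit through first three
A=np.c_[2*M[:3],np.ones(3)]; s=np.linalg.solve(A,(M[:3]**2).sum(1)); c=s[:2]; r=(s[2]+c@c)**.5
print('circ',c,r); a=np.unwrap(np.arctan2(*(M[:3]-c).T[::-1])); print(np.degrees(a),np.diff(a)*r)
for i in(0,1):
    for f in(.25,.5,.75):
        t=a[i]+f*(a[i+1]-a[i]); print(i,f,(c+r*np.array([np.cos(t),np.sin(t)])).round(4))
```

```text
s1a [0.5181 0.175 ]
s1 [0.4967 0.1752]
s1b [0.4775 0.1836]
s2a [0.4606 0.2155]
s2 [0.4598 0.2326]
s2b [0.4693 0.2562]
s3a [0.4971 0.2823]
s3 [0.5134 0.2933]
s3b [0.5314 0.3031]
ring [0.51395186 0.22673707 0.055     ]
circ [0.51659061 0.22861679] 0.05563518105725528
[ -65.23051673 -148.80450272 -229.14905004] [-0.08115177 -0.07801593]
0 0.25 [0.5204 0.1731]
0 0.5 [0.5003 0.1754]
0 0.75 [0.4824 0.1847]
1 0.25 [0.462  0.2179]
1 0.5 [0.4616 0.2373]
1 0.75 [0.468  0.2556]
```

Both cameras agree to about 3 mm and the arc spacing comes out at about 80 mm, as it should. Now I'll shut the gripper and go above blue.

```bash
python3 -m creep '[[-0.03,-0.02,0,0,0,0],[-0.06,-0.04,0.01,0,0,0],[-0.07,-0.045,0.02,0,0,0],[-0.07,-0.045,0.02,0,0,0],[-0.07,-0.045,0.02,0,0,0],[-0.07,-0.045,0.02,0,0,0],[-0.07,-0.045,0.02,0,0,0],[-0.07,-0.045,0.02,0,0,0],[-0.07,-0.045,0.02,0,0,0],[-0.07,-0.045,0.02,0,0,0],[-0.07,-0.045,0.02,0,0,0],[-0.07,-0.045,0.02,0,0,0],[-0.05,-0.034,0.01,0,0,0],[-0.026,-0.02,0,0,0,0],[0,0,0,0,0,0],[0,0,0,0,0,0],[0,0,0,0,0,0]]' 0
cat > rows.py <<'E'
import sys,numpy as np
from rig import telemetry
from scipy.spatial.transform import Rotation as R
s=telemetry.state(); r=R.from_quat(s['orientation']); p=s['position']
print('axes',r.as_matrix().T.round(3).tolist(),'pos',p.round(4),'F',s['contact_force'].round(2),'t',s['time'],'op',s['opening'])
for a in sys.argv[1:]:
    q=np.array(eval(a)); print(a,'rows',(r.inv().apply(q-p)/.5).round(4)); p=q
E
python3 rows.py '(.540,.178,.095)'
```

```text
time: 2.42
position: [0.539, 0.1794, 0.1405]
orientation: [0.191, 0.982, 0.0, 0.0]
contact_force: [-0.7, 0.2, 0.1]
opening: 0.0006
axes [[-0.927, 0.374, -0.0], [0.374, 0.927, 0.0], [0.0, 0.0, -1.0]] pos [0.539  0.1794 0.1405] F [-0.67  0.24  0.14] t 2.425 op 0.0006389484078523282
(.540,.178,.095) rows [-0.0029 -0.0019  0.091 ]
```

```bash
python3 -m creep '[[-0.003,-0.002,0.02,0,0,0],[0,0,0.03,0,0,0],[0,0,0.025,0,0,0],[0,0,0.01,0,0,0],[0,0,0,0,0,0],[0,0,0,0,0,0]]'
python3 - <<'E'
from h import *
for n,b in {'top':(100,170,240,300),'scene':(290,165,410,275)}.items():
    im=viewer.get_image(n)[:,:,::-1]; x0,y0,x1,y1=b
    cv2.imwrite(f"pics/{n}1z.png",cv2.resize(im[y0:y1,x0:x1],None,fx=4.5,fy=4.5,interpolation=cv2.INTER_CUBIC))
E
python3 rows.py
```

```text
time: 3.18
position: [0.5409, 0.1771, 0.0982]
orientation: [0.191, 0.982, 0.0, 0.0]
contact_force: [0.1, -0.2, -0.0]
opening: 0.0
axes [[-0.927, 0.375, -0.001], [0.375, 0.927, 0.001], [0.001, 0.0, -1.0]] pos [0.5409 0.1771 0.0984] F [ 0.22  1.17 -0.02] t 3.275 op -0.00018821283068701962
```

```bash
sleep 1
```

```text
(no output)
```

View pics/top1z.png

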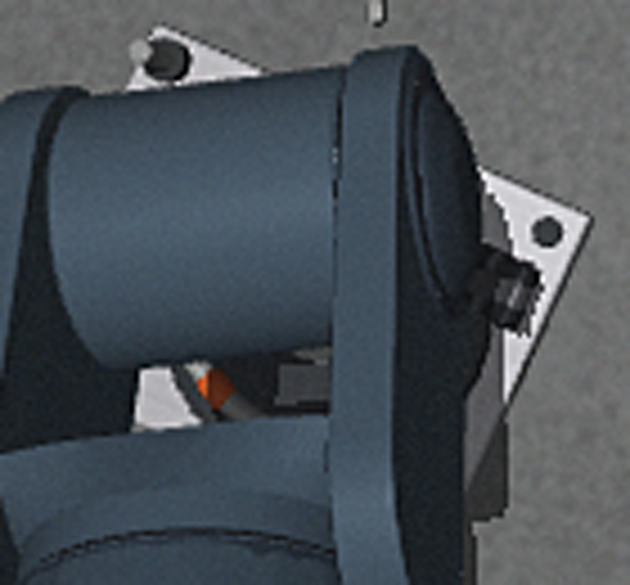

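View pics/scene1z.png

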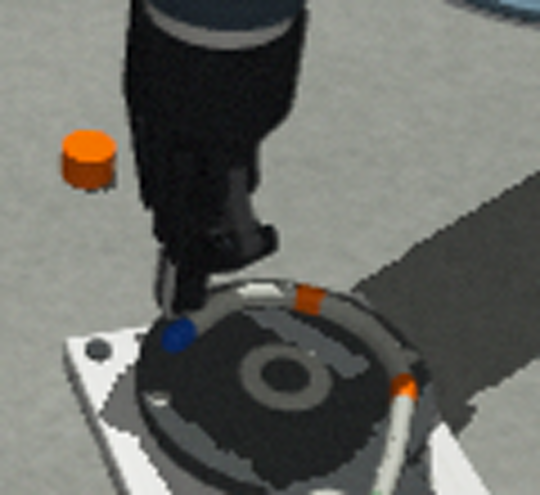

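The tip is just above blue in scene (tip at about zoom 188,310; blue at 180,335). I'll check the projection, then descend slowly to contact.

```bash
python3 -c "
from h import *
print((proj('scene',[.5409,.1771,.079])-[290,165])*4.5)"
python3 -m creep '[[0.002,0,0.01,0,0,0],[0,0,0.008,0,0,0],[0,0,0.004,0,0,0],[0,0,0,0,0,0],[0,0,0,0,0,0]]'
python3 -m creep '[[0,0,0.002,0,0,0],[0,0,0.002,0,0,0],[0,0,0,0,0,0]]'
python3 -m creep '[[0,0,0.002,0,0,0],[0,0,0.002,0,0,0],[0,0,0,0,0,0]]'
python3 -m creep '[[0,0,0.002,0,0,0],[0,0,0.002,0,0,0],[0,0,0,0,0,0]]'
```

```text
[177.98388211 303.54036898]
time: 3.9
position: [0.5397, 0.1775, 0.0869]
orientation: [0.191, 0.982, 0.0, 0.0]
contact_force: [0.9, 0.2, 0.1]
opening: 0.0001
time: 4.28
position: [0.5397, 0.1774, 0.0849]
orientation: [0.191, 0.982, 0.0, 0.0]
contact_force: [-0.0, 0.2, 0.6]
opening: 0.0001
time: 4.65
position: [0.5397, 0.1775, 0.0829]
orientation: [0.191, 0.982, 0.0, 0.0]
contact_force: [-0.4, -0.2, 3.0]
opening: 0.0001
time: 5.03
position: [0.5397, 0.1775, 0.0808]
orientation: [0.191, 0.982, 0.0, 0.0]
contact_force: [-0.4, -0.2, 2.8]
opening: -0.0001
```

Contact is at TCP z≈0.085, and 4 mm of push gives about 3 N, which matches the spring. Next I'll work out the trace steps.

```bash
python3 rows.py '(.519,.174,.0803)' '(.499,.1755,.0803)' '(.481,.185,.0803)' '(.469,.1998,.0803)' '(.461,.217,.0803)' '(.460,.235,.0803)' '(.468,.255,.0803)' '(.480,.2707,.0803)' '(.497,.2825,.0803)' '(.514,.293,.0803)' '(.532,.3035,.0803)' '(.5505,.3148,.0803)'
```

```text
axes [[-0.927, 0.375, -0.0], [0.375, 0.927, 0.0], [0.0, 0.0, -1.0]] pos [0.5397 0.1775 0.0808] F [-0.41 -0.16  2.78] t 5.025 op -0.0001262772939630883
(.519,.174,.0803) rows [ 0.0357 -0.0219  0.0011]
(.499,.1755,.0803) rows [ 0.0382 -0.0122 -0.    ]
(.481,.185,.0803) rows [ 0.0405  0.0041 -0.    ]
(.469,.1998,.0803) rows [ 0.0334  0.0184 -0.    ]
(.461,.217,.0803) rows [ 0.0277  0.0259 -0.    ]
(.460,.235,.0803) rows [ 0.0154  0.0326 -0.    ]
(.468,.255,.0803) rows [0.0002 0.0431 0.    ]
(.480,.2707,.0803) rows [-0.0105  0.0381  0.    ]
(.497,.2825,.0803) rows [-0.0227  0.0346  0.    ]
(.514,.293,.0803) rows [-0.0236  0.0322  0.    ]
(.532,.3035,.0803) rows [-0.0255  0.033   0.    ]
(.5505,.3148,.0803) rows [-0.0258  0.0348  0.    ]
```

```bash
python3 -m creep '[[0.009,-0.0055,0.001,0,0,0],[0.009,-0.0055,0,0,0,0],[0.009,-0.0055,0,0,0,0],[0.009,-0.0055,0,0,0,0],[0.0095,-0.003,0,0,0,0],[0.0095,-0.003,0,0,0,0],[0.0095,-0.003,0,0,0,0],[0.0095,-0.003,0,0,0,0],[0,0,0,0,0,0],[0,0,0,0,0,0]]'
python3 rows.py '(.481,.185,.0803)' '(.469,.1998,.0803)'
```

```text
time: 6.28
position: [0.4981, 0.1757, 0.0799]
orientation: [0.191, 0.982, -0.0, -0.001]
contact_force: [-1.0, 0.1, 2.4]
opening: -0.0003
axes [[-0.927, 0.375, 0.002], [0.375, 0.927, -0.001], [-0.002, 0.0, -1.0]] pos [0.4981 0.1757 0.0799] F [-1.04  0.05  2.42] t 6.275 op -0.00031105322831364354
(.481,.185,.0803) rows [ 0.0387  0.0045 -0.0007]
(.469,.1998,.0803) rows [0.0334 0.0184 0.0001]
```

```bash
python3 -m creep '[[0.0095,0.001,0,0,0,0],[0.0095,0.001,0,0,0,0],[0.0095,0.001,0,0,0,0],[0.0095,0.001,0,0,0,0],[0.0085,0.0045,0,0,0,0],[0.0085,0.0045,0,0,0,0],[0.0085,0.0045,0,0,0,0],[0.0085,0.0045,0,0,0,0],[0,0,0,0,0,0],[0,0,0,0,0,0]]'
python3 rows.py '(.461,.217,.0803)' '(.460,.235,.0803)'
```

```text
time: 7.52
position: [0.4692, 0.1997, 0.0801]
orientation: [0.191, 0.982, 0.0, -0.001]
contact_force: [-0.0, 0.9, 2.8]
opening: -0.0004
axes [[-0.927, 0.376, 0.001], [0.376, 0.927, 0.0], [-0.001, 0.001, -1.0]] pos [0.4692 0.1997 0.0801] F [-0.04  0.92  2.82] t 7.525 op -0.0003788632919930412
(.461,.217,.0803) rows [ 0.0282  0.0259 -0.0003]
(.460,.235,.0803) rows [0.0154 0.0326 0.    ]
```

```bash
python3 - <<'E'
from h import *
im=viewer.get_image('scene')[:,:,::-1]
cv2.imwrite("pics/scene2z.png",cv2.resize(im[165:305,290:430],None,fx=4,fy=4,interpolation=cv2.INTER_CUBIC))
E
sleep 2
```

```text
(no output)
```

View pics/scene2z.png

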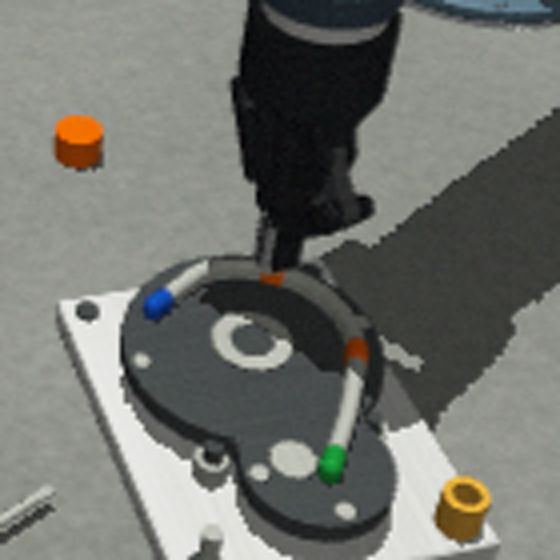

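The tip sits on the first orange section (zoom 277,270) and the force is 2.8 N. Continuing.

```bash
python3 -m creep '[[0.007,0.0065,0,0,0,0],[0.007,0.0065,0,0,0,0],[0.007,0.0065,0,0,0,0],[0.007,0.0065,0,0,0,0],[0.004,0.008,0,0,0,0],[0.004,0.008,0,0,0,0],[0.004,0.008,0,0,0,0],[0.004,0.008,0,0,0,0],[0,0,0,0,0,0],[0,0,0,0,0,0]]'
python3 rows.py '(.468,.255,.0803)' '(.480,.2707,.0803)'
```

```text
time: 8.82
position: [0.4601, 0.2349, 0.0803]
orientation: [0.191, 0.982, 0.001, -0.0]
contact_force: [-0.7, 2.1, 2.9]
opening: -0.0
axes [[-0.927, 0.376, 0.0], [0.376, 0.927, 0.001], [-0.0, 0.001, -1.0]] pos [0.4601 0.2349 0.0803] F [-0.72  2.13  2.91] t 8.825 op -2.8070953006171778e-05
(.468,.255,.0803) rows [0.0004 0.0432 0.0001]
(.480,.2707,.0803) rows [-0.0104  0.0381  0.    ]
```

```bash
python3 -m creep '[[0.001,0.011,0,0,0,0],[0,0.011,0,0,0,0],[0,0.011,0,0,0,0],[-0.001,0.011,0,0,0,0],[-0.0025,0.0095,0,0,0,0],[-0.0025,0.0095,0,0,0,0],[-0.0025,0.0095,0,0,0,0],[-0.0025,0.0095,0,0,0,0],[0,0,0,0,0,0],[0,0,0,0,0,0]]'
python3 rows.py '(.497,.2825,.0803)' '(.514,.293,.0803)'
```

```text
time: 10.07
position: [0.4807, 0.2711, 0.0806]
orientation: [0.191, 0.982, 0.001, 0.001]
contact_force: [-0.7, 1.5, 2.2]
opening: -0.0002
axes [[-0.927, 0.376, -0.001], [0.376, 0.927, 0.002], [0.001, 0.001, -1.0]] pos [0.4807 0.2711 0.0806] F [-0.67  1.46  2.23] t 10.075 op -0.00015614177282594156
(.497,.2825,.0803) rows [-0.0217  0.0335  0.0008]
(.514,.293,.0803) rows [-0.0236  0.0322  0.0001]
```

```bash
python3 -m creep '[[-0.0055,0.0085,0.001,0,0,0],[-0.0055,0.0085,0,0,0,0],[-0.0055,0.0085,0,0,0,0],[-0.0055,0.0085,0,0,0,0],[-0.006,0.008,0,0,0,0],[-0.006,0.008,0,0,0,0],[-0.006,0.008,0,0,0,0],[-0.006,0.008,0,0,0,0],[0,0,0,0,0,0],[0,0,0,0,0,0]]'
python3 rows.py '(.532,.3035,.0803)' '(.5505,.3148,.0803)'
```

```text
time: 11.32
position: [0.5146, 0.2929, 0.0802]
orientation: [0.191, 0.982, 0.001, 0.001]
contact_force: [0.4, 1.1, 2.6]
opening: -0.0003
axes [[-0.927, 0.375, -0.002], [0.375, 0.927, 0.002], [0.002, 0.001, -1.0]] pos [0.5146 0.2929 0.0802] F [0.4  1.13 2.59] t 11.325 op -0.0003018582496351766
(.532,.3035,.0803) rows [-0.0243  0.0328 -0.0001]
(.5505,.3148,.0803) rows [-0.0258  0.0348  0.0001]
```

```bash
python3 - <<'E'
from h import *
im=viewer.get_image('scene')[:,:,::-1]
cv2.imwrite("pics/scene3z.png",cv2.resize(im[185:325,290:430],None,fx=4,fy=4,interpolation=cv2.INTER_CUBIC))
E
sleep 2
```

```text
(no output)
```

View pics/scene3z.png

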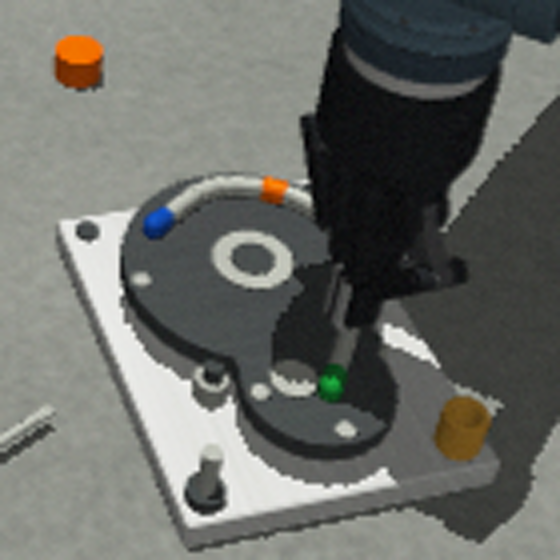

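The force and view show the tip on the third bare stretch (zoom 355,322), with green at (332,382). On to green.

```bash
python3 -m creep '[[-0.006,0.008,0,0,0,0],[-0.006,0.008,0,0,0,0],[-0.006,0.008,0,0,0,0],[-0.006,0.008,0,0,0,0],[-0.0065,0.0085,0,0,0,0],[-0.0065,0.0085,0,0,0,0],[-0.0065,0.0085,0,0,0,0],[-0.0065,0.0085,0,0,0,0],[0,0,0,0,0,0],[0,0,0,0,0,0],[0,0,0,0,0,0]]'
python3 rows.py '(.551,.3148,.0803)'
python3 - <<'E'
from h import *
for n,b in {'top':(60,170,240,300),'scene':(290,185,430,325)}.items():
    im=viewer.get_image(n)[:,:,::-1]; x0,y0,x1,y1=b
    cv2.imwrite(f"pics/{n}4z.png",cv2.resize(im[y0:y1,x0:x1],None,fx=4,fy=4,interpolation=cv2.INTER_CUBIC))
E
```

```text
time: 12.75
position: [0.5501, 0.3141, 0.0804]
orientation: [0.191, 0.982, 0.001, 0.001]
contact_force: [0.5, 0.9, 3.5]
opening: 0.0001
axes [[-0.927, 0.375, -0.002], [0.375, 0.927, 0.002], [0.002, 0.001, -1.0]] pos [0.5501 0.3141 0.0804] F [0.46 0.88 3.49] t 12.75 op 0.00012223794321574263
(.551,.3148,.0803) rows [-0.0011  0.0019  0.0001]
```

```bash
sleep 3
```

```text
(no output)
```

View pics/scene4z.png

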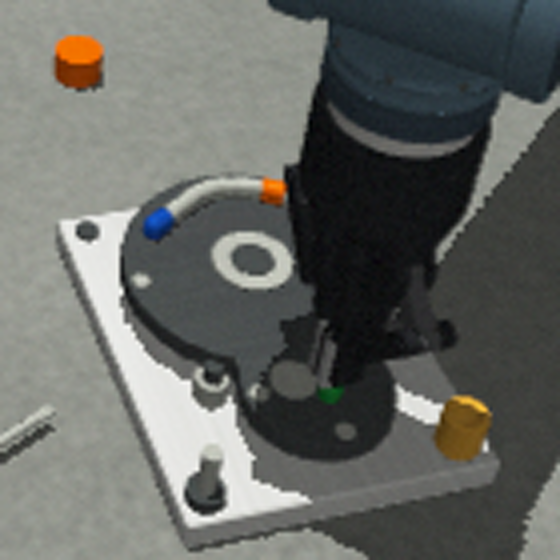

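View pics/top4z.png

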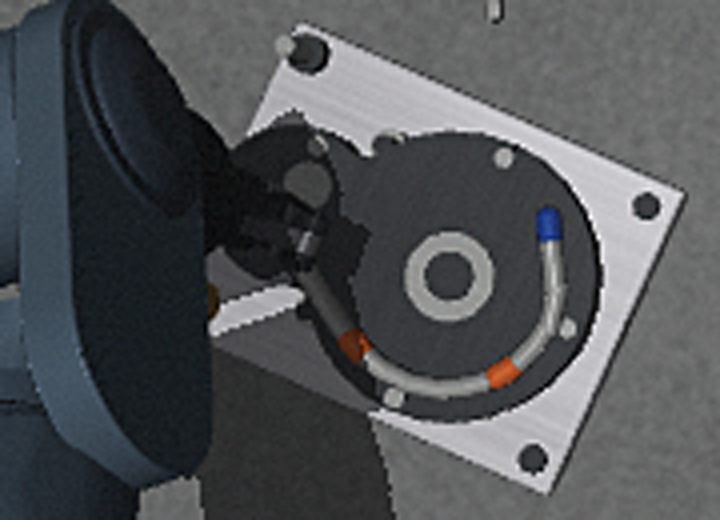

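The tip rests on green (zoom 330,385 in scene), with 3.5 N and about 4.5 mm of push. The visible parts look undisturbed, so I'm handing in.

```bash
python3 -c "
from rig import ctrl
print(ctrl.finish_job())"
```

```text
the job is handed in; nothing more can be done
None
```

I ran the closed fingertips along the whole rib in one pass: blue, steel, orange, steel, orange, steel, green. I then handed the job in with them still resting on green; no verdict is reported.

- **Contact:** at the checks from blue onwards the upward force read 2.2–3.5 N. That fits the cover being pressed about 4–5 mm, well short of its 15 mm stop.
- **End state:** on green at TCP (0.550, 0.314, 0.0804) with 3.5 N, which is about 4.5 mm of push. The clock read about 13 s of the 42 s allowed.
- **Other parts:** in the last pictures the bolt, bushing and cap had not moved. Those pictures were cropped around the nest, so the driver, tray, collar, jar and compressor body were not checked again. The arm stayed well clear of all of them.

**Disagreements:**
- The section positions measured from the two cameras differed by up to about 3 mm, so I used their average.
- In the scene view the fingertips looked a few millimetres to one side of the rib line. That is well within their width.
- The sideways force readings varied by 1–2 N.
- The trained network did not find the coloured sections reliably, so I located them by colour instead.

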